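# Seat the proud cap and log the tray

## Task

On the white board one brass cap still stands up above the other five: press it gently down with the fingertips until it is fully home like its neighbours. Then press the square key on the counter box gently all the way down to log the tray, and let it come back up. Leave the other caps, the other two keys and the loose things alone, and do not pull up or pick up anything.

Things in the scene. Friction and masses are not known exactly. Their poses are not given: they have to be found in the camera images.
- board: white plastic assembly board, fixed, 180 (x) x 200 (y) x 20 mm; origin at the centre of its underside on the table, z up. The six caps sit on it in two rows of three: at x = -10 and +52, y = -62, 0, +62 mm in its frame; it may be turned up to 0.3 rad. It lies to one side of the robot's centre line, the counter box to the other, either way round
- proud_cap: aluminium collar (40 mm across, 3 mm high) of the brass cap that still stands up; origin at the centre of its underside, on the board's top, z up. Which of the six places it has varies
- proud_pin (a joint): how far that cap has been pressed down, in m: about 0 at the start (head 16 to 21 mm above its collar), 0.020 when fully home, with the head resting on the collar and its top at the height of the other caps; negative if pulled up. It slides stiffly straight down (about 5 N) and stays where it is left; at 0.020 it meets a hard stop
- proud_top (a point): centre of the top of that cap's brass head (head 30 mm across, 10 mm high, flat on top over 25 mm); it goes down with the cap and is 33 mm above the table when fully home
- cap1: neighbouring brass cap, already home: collar 40 mm across and 3 mm high, head 30 mm across, top 13 mm above the origin, which is at the centre of its underside on the board's top; 62 mm from the next cap; to be left alone
- cap2: neighbouring brass cap, already home: collar 40 mm across and 3 mm high, head 30 mm across, top 13 mm above the origin, which is at the centre of its underside on the board's top; 62 mm from the next cap; to be left alone
- cap3: neighbouring brass cap, already home: collar 40 mm across and 3 mm high, head 30 mm across, top 13 mm above the origin, which is at the centre of its underside on the board's top; 62 mm from the next cap; to be left alone
- cap4: neighbouring brass cap, already home: collar 40 mm across and 3 mm high, head 30 mm across, top 13 mm above the origin, which is at the centre of its underside on the board's top; 62 mm from the next cap; to be left alone
- cap5: neighbouring brass cap, already home: collar 40 mm across and 3 mm high, head 30 mm across, top 13 mm above the origin, which is at the centre of its underside on the board's top; 62 mm from the next cap; to be left alone
- counter: grey counter box, fixed, 100 (x) x 145 (y) x 55 mm, with a dark display strip along its long +x edge; origin at the centre of its underside. Three off-white keys stand in a row on its top at y = -45, 0, +45, x = -12 mm in its frame, in an order that varies; it may be turned up to 0.3 rad
- round_key: black bezel (4 mm high) of the round key, 22 mm across; origin at the centre of its underside, on the box's top, axes parallel to the box's; its flat top 12 mm above the origin; to be left alone
- round_key_plunger (a joint): how far the round key, 22 mm across is pressed, in m: 0 up, 0.005 fully down on a hard stop; a spring (1.3 N at first, about 4 N fully down) brings it back up
- square_key: black bezel (4 mm high) of the square key, 23 x 23 mm; origin at the centre of its underside, on the box's top, axes parallel to the box's; the key to press
- square_key_plunger (a joint): how far the square key, 23 x 23 mm is pressed, in m: 0 up, 0.005 fully down on a hard stop; a spring (1.3 N at first, about 4 N fully down) brings it back up
- square_key_top (a point): centre of that key's flat top, 12 mm above the box's top when up; moves with the key
- bar_key: black bezel (4 mm high) of the narrow bar key, 34 (x) x 11 (y) mm; origin at the centre of its underside, on the box's top, axes parallel to the box's; its flat top 12 mm above the origin; to be left alone
- bar_key_plunger (a joint): how far the narrow bar key, 34 (x) x 11 (y) mm is pressed, in m: 0 up, 0.005 fully down on a hard stop; a spring (1.3 N at first, about 4 N fully down) brings it back up
- spare_cap: loose spare brass cap standing on the board's margin nearest the robot, 30 mm across, 30 mm high; origin at the middle of its underside; to be left alone
- gauge_ring: loose steel ring lying on the board's margin nearest the robot, 30 mm across, 12 mm high; origin at the middle of its underside; to be left alone
- jar: loose clear jar with white lid, 56 mm across, 70 mm high; origin at the middle of its underside; to be left alone
- cup: loose steel cup, 64 mm across, 60 mm high; origin at the middle of its underside; to be left alone
- brush: loose hand brush lying down, 160 mm long, along its x axis; origin at the middle of its underside; to be left alone
- weight: loose steel weight, 36 mm across, 35 mm high; origin at the middle of its underside; to be left alone
- dish: loose shallow steel dish, 90 mm across, 25 mm high; origin at the middle of its underside; to be left alone

How it is judged:
On the way, in this order (a step that is already met when the one before it is completed fails the run):
1. the proud cap has been pressed fully home (value of joint proud_pin above 0.0182 m and value of joint square_key_plunger below 0.0015 m), for 0.2 s.
2. then the square key has been pressed all the way down (value of joint proud_pin above 0.0182 m and value of joint square_key_plunger above 0.0038 m), for 0.04 s.
At the end, for the whole second after the job is handed in: the proud cap is home (proud_pin above 0.0182 m, of 0.020), all three keys are up (within 1.5 mm) and every loose thing is within 12 mm of where it stood (all of step 1 and value of joint each of round_key_plunger, bar_key_plunger below 0.0015 m and distance of each of spare_cap, gauge_ring, jar, cup, brush, weight, dish from where it was at the start of the episode below 0.012 m); the robot touches nothing.
It fails at once if the square key is pressed (over 2.5 mm) before the cap is home (value of joint square_key_plunger above 0.0025 m and not (value of joint proud_pin above 0.0182 m)).
It fails at once if a neighbouring cap, the round key or the bar key is touched by the fingers (over 1 N), or either of those keys pressed (over 2 mm) (contact force between the fingers and cap1 above 1 N or contact force between the fingers and cap2 above 1 N or contact force between the fingers and cap3 above 1 N or contact force between the fingers and cap4 above 1 N or contact force between the fingers and cap5 above 1 N or contact force between the fingers and round_key above 1 N or contact force between the fingers and bar_key above 1 N or value of joint any of round_key_plunger, bar_key_plunger above 0.002 m).
It fails at once if the cap or the square key is pressed harder than 35 N (contact force between the fingers and proud_cap above 35 N or contact force between the fingers and square_key above 35 N).
It fails at once if the proud cap is pulled up (more than 5 mm above its joint zero) (value of joint proud_pin below -0.005 m).
It fails at once if a loose thing is moved or lifted more than 12 mm (distance of any of spare_cap, gauge_ring, jar, cup, brush, weight, dish from where it was at the start of the episode above 0.012 m).
It also fails if it takes over 42 s, if anything falls off the work surface, if the arm or the gripper's body presses on something with over 40 N, if the wrist force passes 120 N, or if a joint passes its speed limit or range.

## Robot

A 6-joint arm with a two-finger parallel gripper is mounted at the origin on the work surface. World frame = base frame: x ahead of the robot, y to its left, z up, the work surface at z = 0. Lengths are in m, angles in rad, forces in N, time in s.
With the tool pointing down it reaches from about 0.325 to 0.75 m from the base axis. Payload 7.6 kg.
Tool frame: the origin (TCP) lies midway between the tips of the shut fingers; the grasp point (between the pads) lies 19 mm behind it; z points along the fingers, y is the line along which they close (so a half turn about z gives the same grasp; the last joint's range is limited). The gripper opens to 85 mm and grips with 20 to 120 N. Pads are 22 mm wide; open, the fingers measure 114 mm over their backs; the gripper's body (76 mm by 85 mm) begins 54 mm behind the grasp point. The pads swing forward as they close: fully open they stand 13 mm farther back than shut.
Start: joints at [1.082, 0.052, 1.401, -0, 1.689, -0.07], TCP at [0.213, 0.48, 0.231] pointing down, gripper open.
Joint ranges: [-2.9, 2.9], [-0.91, 2.17], [0.12, 2.37], [-1.06, 4.2], [0.26, 2.73], [-2.93, 2.93]. Speed limits (rad/s): [2.57, 2.57, 3.01, 3.14, 3.14, 3.14].

## Interface

Orientations are given as a unit quaternion [w, x, y, z].
In Python, from plant import robot gives the robot as it stands. The module is installed in compiled form; this text tells all that it offers.
- The arm moves only by the shell command python3 -m pendant 'ROWS' [FORCE]. ROWS is JSON, a list that holds one entry, the list of rows, each a list of 7 numbers: the turn, a rotation vector about the world's x, y, z in degrees, then the shift along the world's x, y, z in mm, then the gripper command: -1 is shut, 1 is fully open, values between are in proportion. In form: [[[wx, wy, wz, x, y, z, hand], ...]]. A call has exactly 5 rows; each row shifts and turns the commanded pose from where the row before left it; what a row does not reach is not made up. A row lasts 1/12 s, in which the tool goes at most 41.7 mm and 7.16 degrees, less where a joint would pass 70% of its speed; a pose out of reach is approached as far as the arm can. A call with a gripper value outside its range is refused whole. The fingers move at their own pace and stop on an object; FORCE is the grip in N (left out, the last holds). Time passes only in rows, so rows that do not move let the fingers close, or fill a call up. It gives the time, the measured TCP pose, the force, the opening and the grip force at its end, in the units of the state.
- robot.state(): the state, without advancing time (a new reading comes with each control period).
- robot.read_camera(name): name is "side" or "top" or "wrist"; returns a dict with "image" (384x512x3 uint8, blue, green, red), "camera_matrix" (3x3 intrinsics, pixels), "xyz" and "attitude" of the camera in the world. Camera axes: x right, y up, looking along -z (the intrinsics and any distortion apply to the point x, -y, -z); pixel columns grow to the right and rows downward; lengths in m; the calibration is good to about 2 mm. A picture is of the moment at which its call begins. There is no depth.
- robot.close_job(): hands the job in; it is judged then, once.
The state is a dict: "time": time; "joint_positions": joint angles; "qvel": joint speeds; "joint_efforts": joint torques, N m; "tcp_pos": TCP position; "eef_rot": TCP orientation; "wrist_force": force on the tool from outside, world axes, zero at the start; "ft_torque": the same for the moment, N m; "opening": finger opening in m; "gripper_force": force on a finger pad.
Only numpy, scipy, OpenCV 4.12 (cv2) and the standard library are available. Lean on these libraries where they do the work, as an engineer would, in place of code of your own. Each camera call takes 0.05 s, during which the arm holds its last target. There are 200 camera calls.

## Working session

There is one attempt and no reset: what is moved stays moved. The work goes in short steps, Python scripts to look and compute and a shell command to move; the robot and the scene stay as the last step left them, time stands still between calls to the robot, and variables do not carry over. Pictures are saved under pics/ and viewed, at most 10 in all, crops included, and the job is handed in when it is done.

```bash
mkdir -p pics
cat > h.py <<'E'
import numpy as np, cv2
from scipy.spatial.transform import Rotation as R
from plant import robot
def cam(n):
    c=robot.read_camera(n); a=np.array(c["attitude"],float)
    c["R"]=a if a.shape==(3,3) else R.from_quat(a,scalar_first=True).as_matrix()
    c["K"]=np.array(c["camera_matrix"]); return c
def hit(c,u,v,z):
    d=np.linalg.inv(c["K"])@[u,v,1]; d=c["R"]@[d[0],-d[1],-d[2]]
    o=np.array(c["xyz"]); return o+d*(z-o[2])/d[2]
def proj(c,p):
    q=c["R"].T@(np.array(p)-c["xyz"]); q=c["K"]@[q[0],-q[1],-q[2]]; return q[:2]/q[2]
E
python3 - <<'E'
from h import *
for n in("top","side"):
    c=cam(n); cv2.imwrite(f"pics/{n}1.png",c["image"]); print(n,[k for k in c],c["xyz"],c["R"].round(3).tolist(),c["K"].tolist())
E
```

```text
top ['image', 'camera_matrix', 'xyz', 'attitude', 'R', 'K'] [ 0.43662949 -0.00490827  1.03214222] [[-0.03, 0.987, -0.155], [-1.0, -0.03, 0.002], [-0.003, 0.155, 0.988]] [[401.77449738978584, 0.0, 252.00839130906675], [0.0, 401.77449738978584, 198.30631702920584], [0.0, 0.0, 1.0]]
side ['image', 'camera_matrix', 'xyz', 'attitude', 'R', 'K'] [ 0.13915767 -0.83332869  0.77550623] [[0.872, 0.297, -0.389], [-0.489, 0.508, -0.709], [-0.013, 0.809, 0.588]] [[485.68948555358594, 0.0, 265.3752584130081], [0.0, 485.68948555358594, 188.60981999297238], [0.0, 0.0, 1.0]]
```

View pics/top1.png

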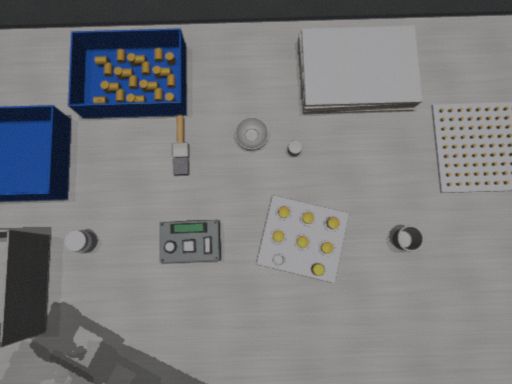

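View pics/side1.png

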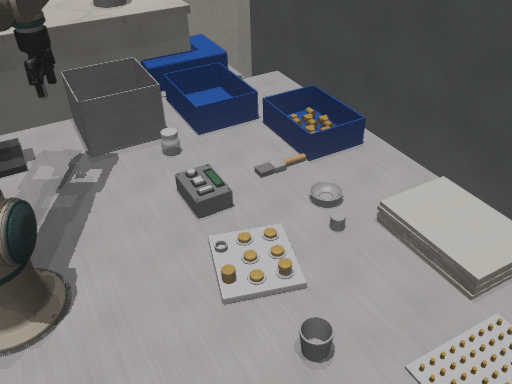

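The proud cap is in the far row at the -y end, side (285,267) and top (333,223). The square key is the middle one, top (189,246), with the round key at (170,247) and the bar at (208,245).

Run:
```python
from h import *
c=cam("top"); s=cam("side")
def blobs(c,box,mask,lo=8):
    n,_,st,ce=cv2.connectedComponentsWithStats(mask.astype(np.uint8))
    return [(ce[i],st[i,4]) for i in range(1,n) if st[i,4]>=lo and box[0]<ce[i][0]<box[2] and box[1]<ce[i][1]<box[3]]
for nm,k,box in(("top",c,(255,190,350,290)),("side",s,(205,220,305,300))):
    h=cv2.cvtColor(k["image"],cv2.COLOR_BGR2HSV); m=(h[...,0]>12)&(h[...,0]<40)&(h[...,1]>110)
    for p,a in blobs(k,box,m): print(nm,p.round(1),a,hit(k,*p,.031).round(4))
g=c["image"].min(axis=2)
for t in(150,):
    for p,a in blobs(c,(160,235,218,258),g>t): print("key",t,p.round(1),a,hit(c,*p,.066).round(4))
h=cv2.cvtColor(c["image"],cv2.COLOR_BGR2GRAY); m=np.zeros_like(h); m[200:285,250:355]=(h[200:285,250:355]>185)
print("med",np.median(h[300:330,250:350]),h[228,320],h[230,292])
m=np.zeros_like(h); m[215:270,155:225]=h[215:270,155:225]<125
cs=max(cv2.findContours(m,0,2)[0],key=cv2.contourArea); print("box",cv2.minAreaRect(cs))
```

```text
top [283.5 211.5] 88 [ 0.558  -0.0848  0.031 ]
top [307.5 217.4] 89 [ 0.5412 -0.1442  0.031 ]
top [332.9 222.5] 97 [ 0.5265 -0.2071  0.031 ]
top [278.  235.6] 91 [ 0.498  -0.0685  0.031 ]
top [302.3 241.4] 92 [ 0.4818 -0.1282  0.031 ]
top [326.5 247.3] 94 [ 0.4657 -0.1875  0.031 ]
top [317.6 269. ] 108 [ 0.4134 -0.1626  0.031 ]
side [269.9 231.8] 72 [ 0.5572 -0.09    0.031 ]
side [243.8 236.5] 78 [ 0.4972 -0.0738  0.031 ]
side [276.6 249.6] 85 [ 0.5404 -0.1494  0.031 ]
side [249.5 254.7] 89 [ 0.4807 -0.1336  0.031 ]
side [284.6 263.3] 101 [ 0.5336 -0.1948  0.031 ]
side [227.8 269.7] 104 [ 0.4195 -0.151   0.031 ]
side [256.  274.7] 109 [ 0.4646 -0.1936  0.031 ]
key 150 [207.  244.5] 36 [0.4798 0.1041 0.066 ]
key 150 [169.1 246.2] 37 [0.4786 0.1948 0.066 ]
key 150 [188.2 245.6] 59 [0.4785 0.1491 0.066 ]
med 144.0 159 158
box ((189.9306182861328, 241.41897583007812), (43.07607650756836, 62.26542663574219), 88.09085083007812)
```

```bash
P='python3 -m pendant'
$P '[[[0,0,0,15,-34,0,-1],[0,0,0,15,-34,0,-1],[0,0,0,15,-34,0,-1],[0,0,0,15,-34,0,-1],[0,0,0,15,-34,0,-1]]]' 20
$P '[[[0,0,0,15,-34,0,-1],[0,0,0,15,-34,0,-1],[0,0,0,15,-34,0,-1],[0,0,0,15,-34,0,-1],[0,0,0,15,-34,0,-1]]]'
```

```text
time: 0.62
tcp_pos: [0.2886, 0.3081, 0.2311]
eef_rot: [-0.0, 0.208, 0.978, -0.0]
wrist_force: [1.0, -0.0, -0.4]
opening: 0.0256
gripper_force: 0.0
time: 1.03
tcp_pos: [0.3637, 0.1379, 0.2314]
eef_rot: [0.0, 0.208, 0.978, 0.0]
wrist_force: [0.7, -0.6, 0.6]
opening: -0.0003
gripper_force: 0.0
```

```bash
P='python3 -m pendant'
$P '[[[0,0,0,16,-34,0,-1],[0,0,0,16,-34,0,-1],[0,0,0,16,-34,0,-1],[0,0,0,16,-34,0,-1],[0,0,0,16,-34,0,-1]]]'
$P '[[[0,0,0,16,-34,-10,-1],[0,0,0,16,-34,-10,-1],[0,0,0,16,-34,-10,-1],[0,0,0,16,-34,-10,-1],[0,0,0,16,-34,-10,-1]]]'
python3 - <<'E'
from h import *
c=cam("wrist"); cv2.imwrite("pics/w1.png",c["image"]); print(c["xyz"],c["R"].round(3).tolist())
print(proj(c,robot.state()["tcp_pos"]),proj(c,[.5243,-.205,.05]))
E
```

```text
time: 1.45
tcp_pos: [0.4438, -0.0323, 0.2313]
eef_rot: [0.0, 0.208, 0.978, 0.0]
wrist_force: [-0.1, 0.6, 0.6]
opening: -0.0002
gripper_force: 0.0
time: 1.87
tcp_pos: [0.5238, -0.2022, 0.1805]
eef_rot: [-0.0, 0.208, 0.978, 0.0]
wrist_force: [0.8, 0.7, 1.2]
opening: 0.0002
gripper_force: 0.0
[ 0.46382616 -0.17537127  0.32319832] [[0.406, -0.883, -0.237], [0.914, 0.392, 0.106], [-0.0, -0.26, 0.966]]
[246.86311997 249.382497  ] [252.85378361 188.37218059]
```

View pics/w1.png

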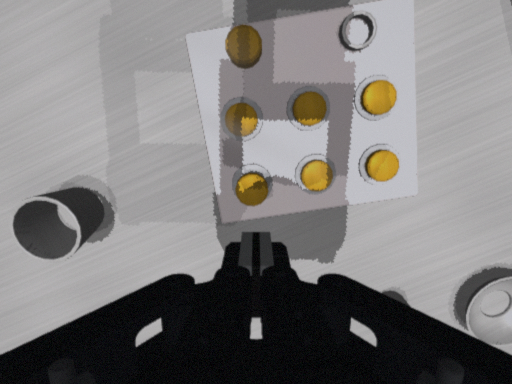

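The proud cap is at (252,189), which matches the predicted (253,188). I'll refine it with the mask.

Run:
```python
from h import *
c=cam("wrist"); h=cv2.cvtColor(c["image"],cv2.COLOR_BGR2HSV); m=((h[...,0]>12)&(h[...,0]<40)&(h[...,1]>130)).astype(np.uint8)
for k in cv2.findContours(m,0,2)[0]:
    if cv2.contourArea(k)<300: continue
    (u,v),ax,_=cv2.fitEllipse(k); z=.05 if abs(u-252)<12 and abs(v-189)<12 else .031
    print(round(u),round(v),np.round(ax,1),hit(c,u,v,z).round(4))
```

```text
257 188 [31.7 32.1] [ 0.5242 -0.2063  0.05  ]
322 174 [29.9 30.6] [ 0.5411 -0.1473  0.031 ]
389 164 [30.4 33.1] [ 0.5568 -0.0881  0.031 ]
247 116 [26.6 33.6] [ 0.4651 -0.1888  0.031 ]
315 106 [31.9 33.9] [ 0.4816 -0.1313  0.031 ]
385 94 [32.  36.5] [ 0.4976 -0.0721  0.031 ]
250 39 [30.9 39. ] [ 0.4098 -0.1609  0.031 ]
```

```bash
P='python3 -m pendant'
$P '[[[0,0,0,0.5,-4,-25,-1],[0,0,0,0,0,-25,-1],[0,0,0,0,0,-25,-1],[0,0,0,0,0,-25,-1],[0,0,0,0,0,-17,-1]]]'
$P '[[[0,0,0,0,0,-2,-1],[0,0,0,0,0,-2,-1],[0,0,0,0,0,-2,-1],[0,0,0,0,0,-2,-1],[0,0,0,0,0,-2,-1]]]'
$P '[[[0,0,0,0,0,-2,-1],[0,0,0,0,0,-2,-1],[0,0,0,0,0,-2,-1],[0,0,0,0,0,-2,-1],[0,0,0,0,0,-2,-1]]]'
```

```text
time: 2.38
tcp_pos: [0.5229, -0.2034, 0.0619]
eef_rot: [-0.001, 0.208, 0.978, 0.0]
wrist_force: [-0.4, 0.5, 0.1]
opening: 0.0001
gripper_force: 0.0
time: 2.8
tcp_pos: [0.5248, -0.2046, 0.0557]
eef_rot: [0.001, 0.208, 0.978, -0.0]
wrist_force: [-0.3, -0.6, 0.3]
opening: -0.0002
gripper_force: 0.0
time: 3.22
tcp_pos: [0.5242, -0.2044, 0.0449]
eef_rot: [0.0, 0.208, 0.978, -0.0]
wrist_force: [-1.6, 1.4, 4.5]
opening: -0.0002
gripper_force: 2.5
```

```bash
P='python3 -m pendant'
$P '[[[0,0,0,0,-1,-2,-1],[0,0,0,0,0,-2,-1],[0,0,0,0,0,-1.5,-1],[0,0,0,0,0,-1.5,-1],[0,0,0,0,0,-1,-1]]]'
$P '[[[0,0,0,0,0,-0.5,-1],[0,0,0,0,0,-0.5,-1],[0,0,0,0,0,-0.5,-1],[0,0,0,0,0,-0.5,-1],[0,0,0,0,0,0,-1]]]'
```

```text
time: 3.63
tcp_pos: [0.5243, -0.2051, 0.0365]
eef_rot: [0.0, 0.208, 0.978, 0.0]
wrist_force: [0.1, 3.6, 4.9]
opening: 0.0003
gripper_force: 2.4
time: 4.05
tcp_pos: [0.5242, -0.2053, 0.0343]
eef_rot: [0.0, 0.208, 0.978, 0.0]
wrist_force: [0.8, 2.3, 3.6]
opening: 0.0005
gripper_force: 1.9
```

```bash
P='python3 -m pendant'
$P '[[[0,0,0,0,0,-0.5,-1],[0,0,0,0,0,-0.5,-1],[0,0,0,0,0,-0.5,-1],[0,0,0,0,0,0,-1],[0,0,0,0,0,0,-1]]]'
```

```text
time: 4.47
tcp_pos: [0.5242, -0.2054, 0.033]
eef_rot: [0.0, 0.208, 0.978, 0.0]
wrist_force: [0.4, 2.8, 4.8]
opening: -0.0
gripper_force: 2.8
```

```bash
P='python3 -m pendant'
$P '[[[0,0,0,0,0,-0.5,-1],[0,0,0,0,0,-0.3,-1],[0,0,0,0,0,0,-1],[0,0,0,0,0,0,-1],[0,0,0,0,0,0,-1]]]'
```

```text
time: 4.88
tcp_pos: [0.5243, -0.2054, 0.033]
eef_rot: [0.0, 0.208, 0.978, -0.0]
wrist_force: [-0.5, 5.0, 10.3]
opening: -0.0
gripper_force: 5.1
```

```bash
P='python3 -m pendant'
$P '[[[0,0,0,0,0,-0.2,-1],[0,0,0,0,0,0,-1],[0,0,0,0,0,20,-1],[0,0,0,0,0,40,-1],[0,0,0,0,0,40,-1]]]'
$P '[[[0,0,0,0,0,40,-1],[0,0,0,-5,35,10,-1],[0,0,0,-5,35,0,-1],[0,0,0,-5,35,0,-1],[0,0,0,-5,35,0,-1]]]'
$P '[[[0,0,0,-5,35,0,-1],[0,0,0,-5,35,0,-1],[0,0,0,-5,35,0,-1],[0,0,0,-5,35,0,-1],[0,0,0,-5,35,0,-1]]]'
$P '[[[0,0,0,0,35,0,-1],[0,0,0,0,0,0,-1],[0,0,0,0,0,0,-1],[0,0,0,0,0,0,-1],[0,0,0,0,0,0,-1]]]'
python3 - <<'E'
from h import *
c=cam("wrist"); cv2.imwrite("pics/w2.png",c["image"]); print(proj(c,[.4785,.149,.067]))
s=cam("side"); cv2.imwrite("pics/s2.png",cv2.resize(s["image"][210:310,190:320],None,fx=4,fy=4))
h=cv2.cvtColor(c["image"],cv2.COLOR_BGR2HSV); m=((h[...,2]>120)&(h[...,1]<70)).astype(np.uint8)
for k in cv2.findContours(m,0,2)[0]:
    a=cv2.contourArea(k)
    if 200<a<2500:
        (u,v),ax,_=r=cv2.minAreaRect(k); print(a,np.round(r[0]),np.round(ax),round(r[2]),hit(c,u,v,.067).round(4))
E
```

```text
time: 5.3
tcp_pos: [0.522, -0.2054, 0.1303]
eef_rot: [-0.003, 0.208, 0.978, -0.0]
wrist_force: [0.6, -0.4, 0.7]
opening: 0.0001
gripper_force: 0.0
time: 5.72
tcp_pos: [0.503, -0.0649, 0.181]
eef_rot: [-0.001, 0.209, 0.978, -0.001]
wrist_force: [0.8, 0.2, 0.3]
opening: 0.0
gripper_force: 0.0
time: 6.13
tcp_pos: [0.4781, 0.1104, 0.1809]
eef_rot: [-0.0, 0.208, 0.978, -0.001]
wrist_force: [1.2, 0.6, -0.0]
opening: -0.0002
gripper_force: 0.0
time: 6.55
tcp_pos: [0.4791, 0.1433, 0.1813]
eef_rot: [-0.0, 0.209, 0.978, -0.001]
wrist_force: [1.2, 0.0, -0.6]
opening: -0.0003
gripper_force: 0.0
[261.63604976 187.90995321]
270.5 [362. 331.] [32. 11.] 34 [0.6456 0.1799 0.067 ]
242.5 [150. 330.] [12. 30.] 58 [ 0.5628 -0.0042  0.067 ]
415.5 [212. 210.] [39. 13.] 63 [0.4788 0.1024 0.067 ]
391.5 [259. 187.] [24. 27.] 67 [0.4771 0.1474 0.067 ]
457.0 [310. 166.] [24. 24.] 90 [0.4777 0.1927 0.067 ]
2293.5 [235. 177.] [ 46. 104.] 66 [0.461 0.133 0.067]
527.5 [229. 139.] [16. 67.] 63 [0.4308 0.1417 0.067 ]
```

View pics/w2.png

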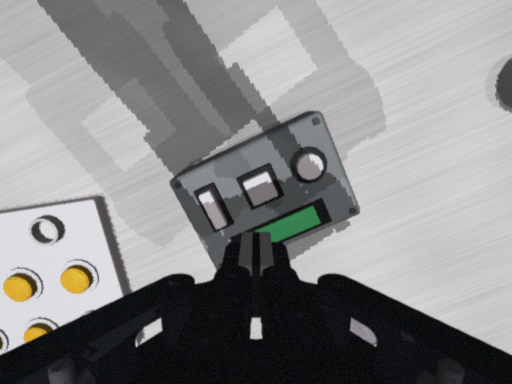

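View pics/s2.png

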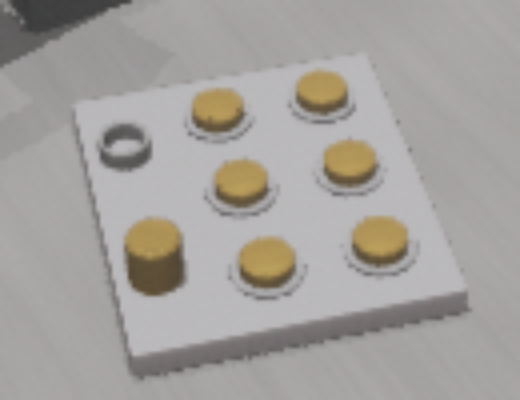

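The side crop shows the cap at (380,240) level with its neighbours. In the wrist view the square key is at (259,187), which puts it at about (0.478, 0.148).

```bash
P='python3 -m pendant'
$P '[[[0,0,0,-1,4.5,-25,-1],[0,0,0,0,0,-25,-1],[0,0,0,0,0,-25,-1],[0,0,0,0,0,-20,-1],[0,0,0,0,0,-10,-1]]]'
$P '[[[0,0,0,0,0,-2,-1],[0,0,0,0,0,-2,-1],[0,0,0,0,0,-2,-1],[0,0,0,0,0,-1.5,-1],[0,0,0,0,0,0,-1]]]'
```

```text
time: 7.07
tcp_pos: [0.4767, 0.1479, 0.0739]
eef_rot: [-0.002, 0.209, 0.978, -0.001]
wrist_force: [-0.4, 0.4, -0.2]
opening: -0.0005
gripper_force: 0.0
time: 7.48
tcp_pos: [0.4785, 0.1492, 0.0701]
eef_rot: [0.001, 0.208, 0.978, 0.0]
wrist_force: [0.5, -0.3, -0.1]
opening: -0.0002
gripper_force: 0.0
```

```bash
P='python3 -m pendant'
$P '[[[0,0,0,0,-1,-1.5,-1],[0,0,0,0,0,-1.5,-1],[0,0,0,0,0,-1.5,-1],[0,0,0,0,0,-1,-1],[0,0,0,0,0,0,-1]]]'
$P '[[[0,0,0,0,0,-0.7,-1],[0,0,0,0,0,-0.7,-1],[0,0,0,0,0,-0.5,-1],[0,0,0,0,0,0,-1],[0,0,0,0,0,0,-1]]]'
```

```text
time: 7.9
tcp_pos: [0.4783, 0.1481, 0.0641]
eef_rot: [0.0, 0.208, 0.978, 0.0]
wrist_force: [0.9, -0.4, 2.5]
opening: -0.0
gripper_force: 1.4
time: 8.32
tcp_pos: [0.4783, 0.1481, 0.0622]
eef_rot: [0.0, 0.208, 0.978, 0.0]
wrist_force: [2.8, -1.0, 3.7]
opening: -0.0001
gripper_force: 1.9
```

```bash
P='python3 -m pendant'
$P '[[[0,0,0,0,0,-0.5,-1],[0,0,0,0,0,-0.3,-1],[0,0,0,0,0,0,-1],[0,0,0,0,0,0,-1],[0,0,0,0,0,0,-1]]]'
```

```text
time: 8.73
tcp_pos: [0.4784, 0.1481, 0.062]
eef_rot: [0.001, 0.208, 0.978, 0.0]
wrist_force: [-0.6, -1.6, 7.9]
opening: 0.0004
gripper_force: 4.1
```

The force has risen to 7.9 N, so the key is on its hard stop. I'll lift off now.

```bash
P='python3 -m pendant'
$P '[[[0,0,0,0,0,3,-1],[0,0,0,0,0,15,-1],[0,0,0,0,0,35,-1],[0,0,0,0,0,35,-1],[0,0,0,0,0,35,-1]]]'
$P '[[[0,0,0,0,0,0,-1],[0,0,0,0,0,0,-1],[0,0,0,0,0,0,-1],[0,0,0,0,0,0,-1],[0,0,0,0,0,0,-1]]]'
python3 -c "
from plant import robot
print(robot.close_job())"
```

```text
time: 9.15
tcp_pos: [0.4768, 0.1481, 0.1844]
eef_rot: [-0.002, 0.208, 0.978, -0.0]
wrist_force: [0.7, 0.6, 0.0]
opening: 0.0002
gripper_force: 0.0
time: 9.57
tcp_pos: [0.4771, 0.148, 0.1822]
eef_rot: [-0.002, 0.208, 0.978, -0.001]
wrist_force: [-0.4, -1.0, 0.2]
opening: 0.0001
gripper_force: 0.0
the job is handed in; nothing more can be done
None
```

I pressed the proud cap onto its hard stop (about 10 N; the side camera shows it level with its neighbours), pressed the square key to its stop (about 8 N) and lifted clear, and handed in the job at about 9.6 s; no verdict was returned, and I took no picture of the key after release.

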